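# Tip the parts case into its dock

## Task

The parts case stands on end at the open end of its wooden dock. Push it near its top with the fingers so that it falls over freely, lid up, between the dock's two side rails; then push it along flat until its far end sits squarely against the stop. Do not grip, lift or lower the case by hand, and leave the other things where they are.

Things in the scene. Friction and masses are not known exactly. Their poses are not given: they have to be found in the camera images.
- case_dock: Wooden dock fixed to the worktop. Origin at worktop height (z = 0) under its centre line; x points from its open end to the stop, y to the left seen that way, z up. 6 mm plywood base board: x -75 to 237, y -92 to 92, top at z = 6 mm. Two side rails: x 52 to 215, inner faces at y = +-70, 16 mm thick, top at z = 24 mm. The stop is at the end farther from the robot.
- dock_stop (a point): Middle of the stop's front face, at dock x = 215 mm, z = 17 mm; the stop is a cross bar 140 mm wide, its top at z = 28 mm. Axes as those of the dock.
- parts_case: Shut parts case (lid fixed), orange lid on a black tray, about 0.22 kg: x from -60 (tab) to 56, y -85 to 85, z 0 (underside) to 35 mm; trim adds 2-3 mm. Origin in the middle of its underside; z points out of the lid. Starts on its +y end on the base board, 170 mm tall, 35 mm thick, underside facing the stop (at dock x 0 to 20 mm), lid facing the open end, centred across the dock to 4 mm.
- case_center (a point): Centre of the case, half-way through its 35 mm thickness; axes as those of the case. While the case stands its lid face is 17.5 mm from here towards the open end. The case falls by itself once tipped about 12 degrees.
- case_far (a point): Centre of the case's -y end face, 85 mm from the case's centre: its top while it stands, the end that meets the stop once it lies home (own -y towards the stop, z up).
- glue_bottle: White glue bottle with an orange tip, standing beside the dock, 173 mm tall, up to 70 mm wide; a bystander. Origin at the centre of its foot.
- tape_measure: Tape measure beside the dock, 66 x 87 x 64 mm high; a bystander. Origin under its centre.
- chalk: White stick of marking chalk lying beside the dock, 76 mm long along its y, 15 mm wide, 11 mm thick; a bystander. Origin under its centre.
Mind the look-alikes: they are no part of the job. What is shaped like the parts_case but blue or turquoise is not meant.

How it is judged:
By the outcome, as a careful person would: the job done as asked, in the order asked, and still so for the second after the job is handed in, with the robot touching nothing.
It also fails if it takes over 38 s, if anything falls off the work surface, if the arm or the gripper's body presses on something with over 40 N, if the wrist force passes 120 N, or if a joint passes its speed limit or range.

## Robot

A 6-joint arm with a two-finger parallel gripper is mounted at the origin on a cart in front of the work surface, level with it; the furniture and walls round the work are solid. World frame = base frame: x ahead of the robot, y to its left, z up, the work surface at z = 0. Lengths are in m, angles in rad, forces in N, time in s.
With the tool pointing down it reaches from about 0.3 to 1 m from the base axis. Payload 5.1 kg.
Tool frame: the origin (TCP) lies between the finger pads; the fingertips stand 22 mm ahead of it and the grasp point (between the pads) lies 3 mm ahead of it; z points along the fingers, y is the line along which they close (so a half turn about z gives the same grasp; the last joint's range is limited). The gripper opens to 95 mm and grips with 3 to 60 N. Pads are 20 mm wide; open, the fingers measure 119 mm over their backs; the gripper's body (75 mm by 180 mm) begins 59 mm behind the grasp point.
Start: joints at [-1.19, 0.124, 1.65, -0, 1.367, -0.083], TCP at [0.291, -0.581, 0.213] pointing down, gripper open.
Joint ranges: [-2.61, 2.61], [-1.02, 2.33], [0.03, 2.71], [-1.35, 4.49], [0.32, 2.68], [-2.91, 2.91]. Speed limits (rad/s): [2.57, 2.57, 3.14, 3.14, 3.14, 3.14].

## Interface

Orientations are given as a unit quaternion [x, y, z, w].
In Python, from bench import arm, snapshot, camera_params gives the robot as it stands.
- The arm moves only by the tool drive_tool, never from a script. Its argument "commands" is text: rows parted by semicolons, each of 7 numbers parted by spaces: the turn, a rotation vector about the tool's x, y, z each as a share of 45 degrees, from -1 to 1, then the shift along the tool's x, y, z each as a share of 0.12 m, from -1 to 1, then the closure, from 0 (fully open) to 1 (shut). A call has 1 to 12 rows; each row is the pose to reach, as a shift and turn from the pose commanded when the call began, along the tool's axes at that moment; what a row does not reach only later rows make up. A row lasts 1/8 s, in which the tool goes at most 62.5 mm and 10.7 degrees, less where a joint would pass 70% of its speed; a pose out of reach is approached as far as the arm can. A call with a number of a shift or a turn outside -1 to 1 is refused whole. A call with a gripper value outside its range is refused whole. The fingers move at their own pace and stop on an object; "grip_force" is the grip in N (left out, the last holds). Time passes only in rows, so rows that repeat a pose let the fingers close. It gives the time, the measured TCP pose, the force, the opening and the grip force at its end, in the units of the state.
- arm.read_state(): the state, without advancing time (a new reading comes with each control period).
- snapshot(name): name is "scene" or "top"; returns (picture, depth): 480x640x3 uint8, red, green, blue; 480x640 float32, m along the optical axis (not along the pixel's ray), 0 where there is no reading.
- camera_params(name): a dict with "vfov" (degrees; the focal length in pixels is half the picture's height over the tangent of half this angle, whatever the lens; pixels are square), "cx", "cy" (the principal point, pixels), "rvec" (rotation vector, rad) and "tvec" (3), from world to camera coordinates, as OpenCV has them. Camera axes: x right, y down, z forward; pixel columns grow to the right and rows downward; lengths in m; the calibration is good to about 2 mm. A picture is of the moment at which its call begins. camera_params takes no time and is no camera call.
- arm.sign_off(): hands the job in; it is judged then, once.
The state is a dict: "clock": time; "qpos": joint angles; "joint_vel": joint speeds; "joint_efforts": joint torques, N m; "eef_pos": TCP position; "tcp_rot": TCP orientation; "ft_force": force on the tool from outside, world axes, zero at the start; "wrist_torque": the same for the moment, N m; "width": finger opening in m; "gripper_force": force on a finger pad.
Only numpy, scipy, OpenCV 4.12 (cv2) and the standard library are available. Lean on these libraries where they do the work, as an engineer would, in place of code of your own. Each camera call takes 0.05 s, during which the arm holds its last target. There are 200 camera calls.

## Working session

There is one attempt and no reset: what is moved stays moved. The work goes in short steps, Python scripts to look and compute and a tool call to move; the robot and the scene stay as the last step left them, time stands still between calls to the robot, and variables do not carry over. Pictures are saved under pics/ and viewed, at most 10 in all, crops included, and the job is handed in when it is done.

Besides the shell and the picture viewer there is one more tool, called after "Emit:" by a JSON object that holds its "method" and its "body". drive_tool: Moves the arm, as the interface text tells. Shift numbers are shares of 0.12 m and turn numbers shares of 45 degrees, none past 1 either way. Its arguments: {"type":"object","properties":{"commands":{"type":"string"},"grip_force":{"type":"number"}},"required":["commands"]}

```bash
mkdir -p pics
cat > h.py <<'E'
import numpy as np,cv2
from bench import arm,snapshot,camera_params
def cloud(name):
    im,d=snapshot(name);p=camera_params(name)
    f=240/np.tan(np.radians(p['vfov'])/2)
    v,u=np.mgrid[:480,:640]
    c=np.stack([(u-p['cx'])/f*d,(v-p['cy'])/f*d,d],-1)
    R=cv2.Rodrigues(np.array(p['rvec'],float))[0]
    w=(c-np.array(p['tvec']).ravel())@R
    w[d==0]=np.nan
    return im,w
def save(im,n): cv2.imwrite('pics/'+n+'.png',im[:,:,::-1])
E
python3 - <<'E'
from h import *
for n in('scene','top'):
    im,w=cloud(n);save(im,n+'0');np.savez(n+'0',im=im,w=w)
    p=camera_params(n);print({k:np.round(v,3) for k,v in p.items()})
    R=cv2.Rodrigues(np.array(p['rvec'],float))[0];print(-R.T@np.array(p['tvec']).ravel())
print(arm.read_state())
E
```

```text
{'vfov': np.float64(53.174), 'cx': np.float64(308.27), 'cy': np.float64(243.217), 'rvec': array([ 0.921, -2.56 ,  0.96 ]), 'tvec': array([0.604, 0.158, 1.019])}
[0.09560101 0.80488238 0.87820276]
{'vfov': np.float64(43.066), 'cx': np.float64(327.019), 'cy': np.float64(237.026), 'rvec': array([ 2.162, -2.103,  0.173]), 'tvec': array([0.277, 0.541, 1.254])}
[0.31851303 0.28299833 1.3272336 ]
{'clock': 0.1, 'qpos': array([-1.18960963e+00,  1.24398312e-01,  1.65147940e+00, -1.60412624e-05,
        1.36750493e+00, -8.26103362e-02]), 'joint_vel': array([-9.97401954e-04, -2.82666228e-04, -4.76933568e-03,  4.25955042e-05,
       -7.47077839e-04, -1.42868044e-03]), 'joint_efforts': array([ 1.28045380e-03, -4.18880939e+01, -3.61095893e+01,  7.78100523e-02,
        4.62188444e-02, -6.51807568e-05]), 'eef_pos': array([ 0.2905306 , -0.58083094,  0.21227119]), 'tcp_rot': array([ 9.73231058e-01,  2.29827125e-01, -1.40883229e-04, -8.83872970e-04]), 'ft_force': array([-0.24566829,  0.65405228,  0.15402214]), 'wrist_torque': array([0.02993654, 0.02514775, 0.02796841]), 'gripper_force': 0.0, 'width': 0.09508085839288631}
```

View pics/scene0.png

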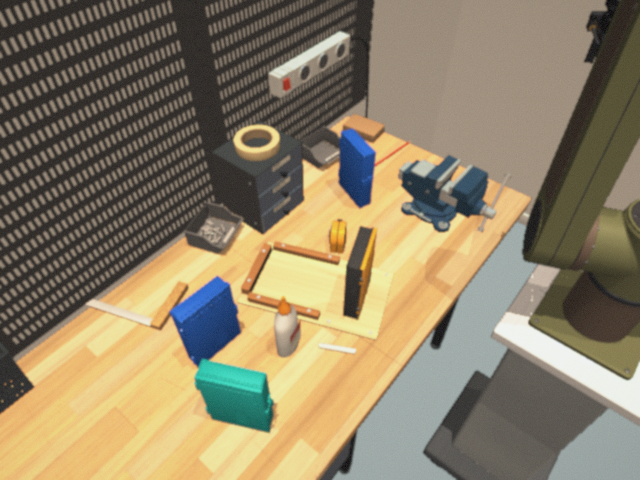

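View pics/top0.png

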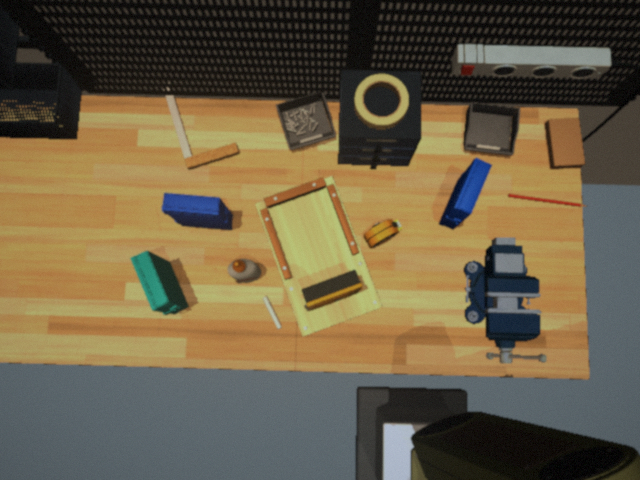

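The case stands at top-view pixel (332,288). The dock runs from its open end at about (345,318) to the stop at about (297,192). The bottle is at (243,270), the tape at (381,233) and the chalk at (272,311).

Run:
```python
from h import *
from scipy.optimize import minimize
D=np.load('top0.npz');im,w=D['im'].astype(int),D['w']
for uv in((332,288),(335,278),(338,297),(297,192),(346,230),(276,245),(300,240),(243,264),(381,230),(272,311)): print(uv,w[uv[1],uv[0]].round(3))
print('table',np.nanmedian(w[330:350,100:250,2]))
m=np.zeros((480,640),bool);m[170:290,245:372]=1
r,g,b=im[...,0],im[...,1],im[...,2]
m&=(w[...,2]>.016)&(w[...,2]<.036)&(r-b>40)&(r<190)
P=w[m];print(len(P))
# fit U shape
def sd(p):
    c,s=np.cos(p[2]),np.sin(p[2]);d=P[:,:2]-p[:2];x=d@[c,s];y=d@[-s,c]
    def box(x0,x1,y0,y1):
        dx=np.maximum(x0-x,x-x1);dy=np.maximum(y0-y,y-y1)
        return np.hypot(np.maximum(dx,0),np.maximum(dy,0))
    q=np.minimum.reduce([box(52,215,70,86),box(52,215,-86,-70),box(215,231,-70,70)],axis=0) if 0 else np.minimum.reduce([box(.052,.215,.07,.086),box(.052,.215,-.086,-.07),box(.215,.237,-.086,.086)])
    return np.minimum(q,.02).sum()
st=w[192,297,:2];
best=min((minimize(sd,[*(st-.225*np.array([np.cos(a),np.sin(a)])),a],method='Nelder-Mead',options=dict(maxiter=2000,xatol=1e-5,fatol=1e-5)) for a in(.2,.35,.5)),key=lambda r:r.fun)
print('dock',best.x,np.degrees(best.x[2]),best.fun/len(P)*1000)
x0,y0,a=best.x;c,s=np.cos(a),np.sin(a)
def todock(Q): d=Q[:,:2]-[x0,y0];return np.c_[d@[c,s],d@[-s,c],Q[:,2]]
np.save('dock',best.x)
m2=np.zeros_like(m);m2[255:320,290:375]=1;m2&=(w[...,2]>.155)
Q=w[m2];print('case top n',len(Q),np.median(Q[:,2]));
rc=cv2.minAreaRect((Q[:,:2]*1000).astype(np.float32));print(rc, cv2.boxPoints(rc))
T=todock(Q)*1000;print(np.percentile(T,[1,50,99],axis=0).round(1))
for n in('top','scene'):
    D=np.load(n+'0.npz');W=D['w'].reshape(-1,3);T=todock(W)*1000
    k=(T[:,0]>-120)&(T[:,0]<60)&(abs(T[:,1])<110)&(T[:,2]>40)
    print(n,np.percentile(T[k],[1,5,50,95,99],axis=0).round(0))
# obstacles
for nm,uv in(('bottle',(243,264)),('tape',(381,230))): 
    print(nm,todock(w[uv[1]-12:uv[1]+12,uv[0]-12:uv[0]+12].reshape(-1,3)).max(0).round(3),todock(w[uv[1],uv[0]][None]).round(3))
print(todock(w[311,272][None]))
```

```text
(332, 288) [0.414 0.279 0.174]
(335, 278) [0.433 0.273 0.173]
(338, 297) [0.399 0.266 0.144]
(297, 192) [0.634 0.36  0.032]
(346, 230) [0.554 0.251 0.024]
(276, 245) [0.517 0.402 0.021]
(300, 240) [0.531 0.351 0.007]
(243, 264) [0.458 0.454 0.146]
(381, 230) [0.549 0.178 0.063]
(272, 311) [0.374 0.405 0.017]
table 0.00021192128237901788
1691
dock [0.42462987 0.28066954 0.38150053] 21.85837003562504 0.40401864531350445
case top n 1144 0.17560360666669783
((413.8616943359375, 278.3608703613281), (36.59947204589844, 111.66415405273438), 21.71867561340332) [[376.20038 323.45773]
 [417.52167 219.7204 ]
 [451.523   233.264  ]
 [410.20172 337.00134]]
[[-28.7 -51.3 158.5]
 [-11.4   3.  175.6]
 [  7.1  56.6 181. ]]
top [[-29. -52.  49.]
 [-29. -48.  84.]
 [-15.   3. 175.]
 [  5.  53. 179.]
 [  7.  59. 181.]]
scene [[-28. -52.  44.]
 [-28. -42.  54.]
 [-13.  40. 162.]
 [  7.  57. 178.]
 [  8.  61. 179.]]
bottle [nan nan nan] [[0.096 0.148 0.146]]
tape [nan nan nan] [[ 0.077 -0.141  0.063]]
[[-0.00035696  0.13419595  0.0170914 ]]
```

Measured case: dock x from -29 to 7 mm and y about 3, with its top at 0.175 m, which agrees with the given sizes. The dock yaw is 21.9°. I'll lift first, then travel over.

Emit:
{"method": "drive_tool", "body": {"commands": "0 0 0 0 0 -1 0.5; 0 0 0 0 0 -1 0.5; 0 0 0 0.59 -1 -1 0.5; 0 0 0 0.59 -1 -1 0.5; 0 0 0 0.59 -1 -1 0.5"}}

```text
clock: 0.72
eef_pos: [0.3005, -0.4397, 0.3332]
tcp_rot: [0.973, 0.231, 0.0, 0.0]
ft_force: [0.6, -0.4, 0.2]
width: 0.0513
gripper_force: 0.0
```

Emit:
{"method": "drive_tool", "body": {"commands": "0 0 0 0.59 -1 0 0.5; 0 0 0 0.59 -1 0 0.5; 0 0 0 0.59 -1 0 0.5"}}

```text
clock: 1.1
eef_pos: [0.3102, -0.3017, 0.3335]
tcp_rot: [0.973, 0.231, 0.0, 0.001]
ft_force: [-1.0, -0.9, -0.4]
width: 0.0476
gripper_force: 0.0
```

Emit:
{"method": "drive_tool", "body": {"commands": "0 0 0 0.59 -1 0 0.5; 0 0 0 0.59 -1 0 0.5; 0 0 0 0.59 -1 0 0.5"}}

```text
clock: 1.48
eef_pos: [0.3201, -0.1631, 0.3337]
tcp_rot: [0.973, 0.231, 0.0, 0.001]
ft_force: [0.4, 0.3, 0.1]
width: 0.0475
gripper_force: 0.0
```

Emit:
{"method": "drive_tool", "body": {"commands": "0 0 0 0.59 -1 0 0.5; 0 0 0 0.59 -1 0 0.5; 0 0 0 0.59 -1 0 0.5"}}

```text
clock: 1.85
eef_pos: [0.33, -0.0236, 0.3336]
tcp_rot: [0.973, 0.232, 0.0, 0.0]
ft_force: [0.3, -0.8, 0.0]
width: 0.0478
gripper_force: 0.0
```

Emit:
{"method": "drive_tool", "body": {"commands": "0 0 0 0.59 -1 0 0.5; 0 0 0 0.59 -1 0 0.5; 0 0 0 0.59 -1 0 0.5; 0 0 0 0.59 -1 0 0.5"}}

```text
clock: 2.35
eef_pos: [0.3397, 0.1139, 0.333]
tcp_rot: [0.973, 0.231, -0.001, 0.0]
ft_force: [-0.1, 0.4, 0.7]
width: 0.0473
gripper_force: 0.0
```

Emit:
{"method": "drive_tool", "body": {"commands": "0 0 0.105 0.58 -1 0 0.5; 0 0 0.105 0.58 -1 0 0.5; 0 0 0.105 0.58 -1 0 0.5; 0 0 0.105 0.58 -1 0.9 0.5; 0 0 0.105 0.58 -1 0.9 0.5; 0 0 0.105 0.58 -1 0.9 0.5"}}

```text
clock: 3.1
eef_pos: [0.3463, 0.2493, 0.2212]
tcp_rot: [0.982, 0.188, -0.004, 0.002]
ft_force: [0.5, 0.3, -0.0]
width: 0.0473
gripper_force: 0.0
```

```bash
cat >> h.py <<'E'
def tool():
    from scipy.spatial.transform import Rotation as Ro
    x0,y0,a=np.load('dock.npy');c,s=np.cos(a),np.sin(a);S=arm.read_state();d=np.array(S['eef_pos'][:2])-[x0,y0]
    X=Ro.from_quat(S['tcp_rot']).as_matrix()[:,0]
    print('tool dock mm',(1000*(d@[c,s])).round(1),(1000*(d@[-s,c])).round(1),(1000*S['eef_pos'][2]).round(1),'yaw err deg',np.degrees(np.arctan2(X[1],X[0])-a).round(2),S['clock'],np.round(S['ft_force'],1))
E
python3 - <<'E'
from h import *
tool();im,w=cloud('scene');save(cv2.resize(im[180:400,180:480],None,fx=2,fy=2),'s1')
E
```

```text
tool dock mm -84.4 0.0 221.2 yaw err deg -0.18 3.1 [ 0.5  0.3 -0. ]
```

View pics/s1.png

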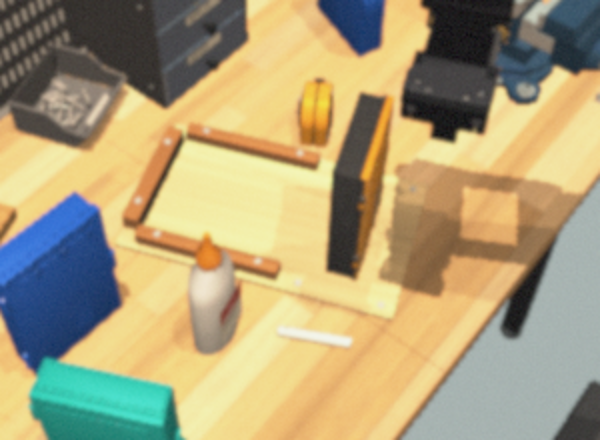

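The picture shows the upright case at about (360,185), with the gripper behind it on the lid side at (450,90). The bystanders are untouched.

Emit:
{"method": "drive_tool", "body": {"commands": "0 0 0 0 -0.02 0.41 0.5; 0 0 0 0 -0.02 0.41 0.5; 0 0 0 0.33 -0.02 0.41 0.5; 0 0 0 0.38 -0.02 0.41 0.5; 0 0 0 0.43 -0.02 0.41 0.5; 0 0 0 0.48 -0.02 0.41 0.5; 0 0 0 0.53 -0.02 0.41 0.5; 0 0 0 0.58 -0.02 0.41 0.5"}}

```text
clock: 4.15
eef_pos: [0.4113, 0.2803, 0.1763]
tcp_rot: [0.982, 0.19, 0.0, -0.0]
ft_force: [0.0, -0.7, 0.1]
width: 0.0475
gripper_force: 0.0
```

Run:
```python
from h import *
tool();im,w=cloud('scene');save(cv2.resize(im[180:400,180:480],None,fx=2,fy=2),'s2')
```

```text
tool dock mm -12.5 4.6 176.3 yaw err deg 0.0 4.15 [ 0.  -0.7  0.1]
```

View pics/s2.png

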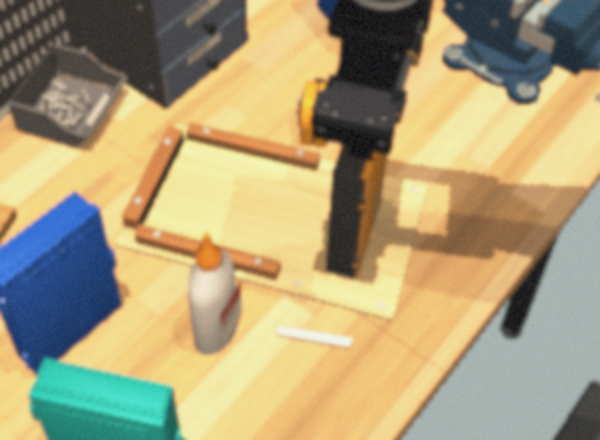

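The case at about (355,205) is leaning slightly but has not fallen yet. I'll push a bit further, then stop.

Emit:
{"method": "drive_tool", "body": {"commands": "0 0 0 0.05 0 0 0.5; 0 0 0 0.1 0 0 0.5; 0 0 0 0.15 0 0 0.5; 0 0 0 0.15 0 0 0.5"}}

```text
clock: 4.7
eef_pos: [0.4283, 0.2871, 0.1761]
tcp_rot: [0.982, 0.189, -0.0, 0.0]
ft_force: [0.7, 0.4, -0.7]
width: 0.0474
gripper_force: 0.0
```

```bash
cat >> h.py <<'E'
def case():
    x0,y0,a=np.load('dock.npy');c,s=np.cos(a),np.sin(a)
    im,w=cloud('top');W=w.reshape(-1,3);I=im.reshape(-1,3).astype(int);d=W[:,:2]-[x0,y0];T=1000*np.c_[d@[c,s],d@[-s,c],W[:,2]]
    k=(T[:,0]>-60)&(T[:,0]<212)&(abs(T[:,1])<69)&(T[:,2]>12)&(T[:,2]<240)
    print('all pct',np.percentile(T[k],[1,50,99],axis=0).round(0).tolist())
    k&=(T[:,2]<55)&(T[:,2]>30)&(I[:,0]-I[:,2]>60)
    print('lid',k.sum())
    if k.sum()>300: print(cv2.minAreaRect(T[k][:,:2].astype(np.float32)),np.percentile(T[k],[1,50,99],axis=0).round(1).tolist())
    return im
E
python3 - <<'E'
from h import *
tool();im=case();save(cv2.resize(im[150:370,200:500],None,fx=2,fy=2),'t3')
E
```

```text
tool dock mm 5.7 4.6 176.1 yaw err deg -0.02 4.7 [ 0.7  0.4 -0.7]
all pct [[-30.0, -54.0, 12.0], [-28.0, -2.0, 155.0], [187.0, 53.0, 181.0]]
lid 12
```

View pics/t3.png

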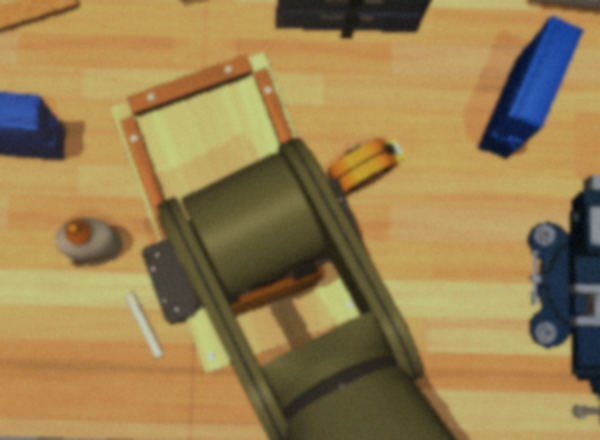

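The arm hides most of the case in this view. An orange strip shows at about (285,290). I'll check its tilt numerically with both cameras.

Run:
```python
from h import *
x0,y0,a=np.load('dock.npy');c,s=np.cos(a),np.sin(a)
for n in('top','scene'):
    im,w=cloud(n);W=w.reshape(-1,3);I=im.reshape(-1,3).astype(int);d=W[:,:2]-[x0,y0];T=1000*np.c_[d@[c,s],d@[-s,c],W[:,2]]
    for nm,cm in(('orange',I[:,0]-I[:,2]>60),('dark',I.max(1)<90)):
        k=cm&(T[:,0]>-60)&(T[:,0]<212)&(abs(T[:,1])<69)&(T[:,2]>15)
        for z in range(15,260,20):
            q=k&(T[:,2]>=z)&(T[:,2]<z+20)
            if q.sum()>5: print(n,nm,z,q.sum(),np.percentile(T[q],[5,95],axis=0)[:,:2].round().tolist())
    if n=='scene': save(cv2.resize(im[180:400,260:460],None,fx=3,fy=2.7),'s4')
```

```text
top orange 15 9 [[-29.0, -27.0], [-28.0, 37.0]]
top orange 35 10 [[-29.0, -25.0], [-28.0, 36.0]]
top orange 135 6 [[-29.0, -44.0], [-28.0, 27.0]]
top orange 155 64 [[-29.0, -51.0], [-21.0, 33.0]]
top orange 175 110 [[-28.0, -49.0], [-21.0, 30.0]]
top orange 255 14 [[-31.0, -43.0], [-26.0, 48.0]]
top dark 35 8 [[-29.0, -42.0], [-28.0, -6.0]]
top dark 55 14 [[-29.0, -46.0], [-28.0, 2.0]]
top dark 75 26 [[-29.0, -39.0], [-29.0, 31.0]]
top dark 95 24 [[-29.0, -46.0], [-28.0, 38.0]]
top dark 115 29 [[-29.0, -42.0], [-28.0, 34.0]]
top dark 135 27 [[-29.0, -44.0], [-28.0, 39.0]]
top dark 155 60 [[-29.0, -41.0], [-27.0, 35.0]]
top dark 175 13 [[-28.0, -45.0], [-26.0, 27.0]]
top dark 255 54 [[-31.0, -51.0], [-21.0, 65.0]]
scene orange 15 60 [[-28.0, -40.0], [183.0, 69.0]]
scene orange 35 43 [[-28.0, -35.0], [-23.0, 62.0]]
scene orange 55 49 [[-28.0, -34.0], [-24.0, 56.0]]
scene orange 75 56 [[-28.0, -50.0], [-23.0, 56.0]]
scene orange 95 54 [[-28.0, -44.0], [-24.0, 57.0]]
scene orange 115 55 [[-28.0, -38.0], [-25.0, 57.0]]
scene orange 135 70 [[-28.0, -34.0], [-22.0, 62.0]]
scene orange 155 92 [[-28.0, -38.0], [-23.0, 56.0]]
scene orange 175 193 [[-26.0, -50.0], [-18.0, 53.0]]
scene orange 255 51 [[-30.0, -41.0], [-24.0, 53.0]]
scene dark 15 68 [[-21.0, 55.0], [5.0, 59.0]]
scene dark 35 82 [[-19.0, 54.0], [6.0, 57.0]]
scene dark 55 76 [[-20.0, 55.0], [5.0, 58.0]]
scene dark 75 83 [[-20.0, 54.0], [5.0, 58.0]]
scene dark 95 89 [[-20.0, 55.0], [6.0, 57.0]]
scene dark 115 87 [[-21.0, 55.0], [6.0, 59.0]]
scene dark 135 90 [[-21.0, 55.0], [6.0, 59.0]]
scene dark 155 143 [[-19.0, 31.0], [6.0, 57.0]]
scene dark 175 169 [[-16.0, 22.0], [10.0, 55.0]]
scene dark 255 69 [[-28.0, -68.0], [-18.0, 52.0]]
```

View pics/s4.png

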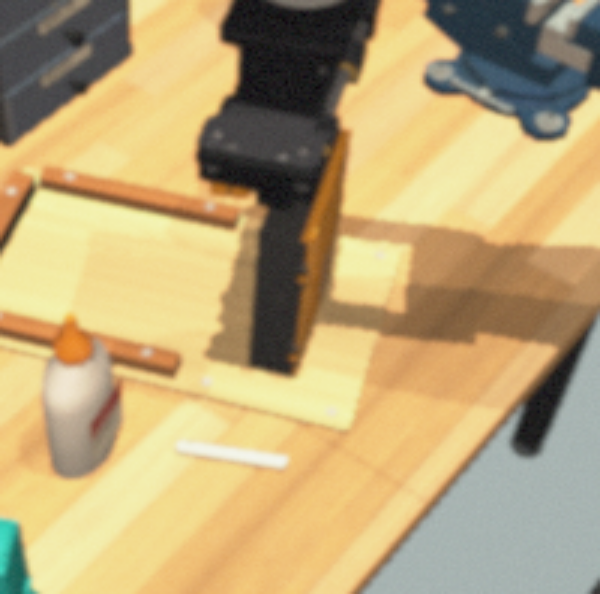

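Run:
```python
from h import *
x0,y0,a=np.load('dock.npy');c,s=np.cos(a),np.sin(a)
tool()
for n in('top','scene'):
    im,w=cloud(n);W=w.reshape(-1,3);I=im.reshape(-1,3).astype(int);d=W[:,:2]-[x0,y0];T=1000*np.c_[d@[c,s],d@[-s,c],W[:,2]]
    k=(abs(T[:,0])<120)&(abs(T[:,1])<105)
    for z in range(165,330,10):
        q=k&(T[:,2]>=z)&(T[:,2]<z+10)
        if q.sum()>5: print(n,z,q.sum(),np.percentile(T[q],[2,50,98],axis=0)[:,:2].round().tolist(),np.median(I[q],axis=0))
```

```text
tool dock mm 5.3 4.6 176.0 yaw err deg -0.01 4.85 [-0.1  0.3  0.2]
top 165 50 [[-29.0, -50.0], [-27.0, -4.0], [-21.0, 37.0]] [89.  53.  21.5]
top 175 107 [[-28.0, -53.0], [-25.0, 2.0], [-20.0, 36.0]] [109.  63.  22.]
top 255 6 [[-31.0, -38.0], [-31.0, 5.0], [-31.0, 84.0]] [79.  52.5 21.5]
top 265 66 [[-31.0, -53.0], [-26.0, -17.0], [-21.0, 83.0]] [74.5 53.  32. ]
top 275 97 [[-31.0, -40.0], [-27.0, -27.0], [-22.0, 44.0]] [39. 33. 23.]
top 285 96 [[-31.0, -82.0], [2.0, 83.0], [34.0, 97.0]] [72.  67.  57.5]
top 295 723 [[-29.0, -82.0], [2.0, 80.0], [36.0, 96.0]] [71. 66. 57.]
scene 165 132 [[-27.0, -46.0], [-12.0, 53.0], [8.0, 57.0]] [55.  52.5 46. ]
scene 175 365 [[-26.0, -50.0], [-18.0, 33.0], [12.0, 56.0]] [123.  82.  41.]
scene 185 29 [[-7.0, 34.0], [4.0, 37.0], [16.0, 38.0]] [26. 25. 27.]
scene 255 163 [[-30.0, -70.0], [-4.0, 87.0], [37.0, 89.0]] [39. 34. 31.]
scene 265 266 [[-30.0, -70.0], [-21.0, 22.0], [36.0, 89.0]] [70.  63.5 52. ]
scene 275 256 [[-30.0, -70.0], [-21.0, 44.0], [39.0, 94.0]] [48. 46. 44.]
scene 285 182 [[-30.0, -67.0], [-9.0, 95.0], [37.0, 97.0]] [41. 41. 40.]
scene 295 864 [[-28.0, -71.0], [2.0, 75.0], [36.0, 96.0]] [70. 67. 67.]
scene 305 162 [[-20.0, 17.0], [-4.0, 55.0], [27.0, 57.0]] [28. 27. 28.]
scene 315 119 [[-17.0, 49.0], [4.0, 55.0], [26.0, 57.0]] [27. 26. 28.]
scene 325 136 [[-18.0, 35.0], [4.0, 55.0], [27.0, 57.0]] [27.  25.5 27. ]
```

The case is upright and untouched. The gripper points sit about 22 mm higher than reported, so the fingertips skimmed over the top. I'll lift slightly, back off, and measure the real tip height.

Emit:
{"method": "drive_tool", "body": {"commands": "0 0 0 0 0 -0.15 0.5; 0 0 0 -0.75 0 -0.15 0.5; 0 0 0 -0.75 0 -0.15 0.5; 0 0 0 -0.75 0 -0.15 0.5"}}

```text
clock: 5.45
eef_pos: [0.3439, 0.2534, 0.1956]
tcp_rot: [0.982, 0.19, 0.001, -0.0]
ft_force: [-0.0, 1.1, 0.7]
width: 0.0474
gripper_force: 0.0
```

Run:
```python
from h import *
x0,y0,a=np.load('dock.npy');c,s=np.cos(a),np.sin(a)
tool()
for n in('top','scene'):
    im,w=cloud(n);W=w.reshape(-1,3);I=im.reshape(-1,3).astype(int);d=W[:,:2]-[x0,y0];T=1000*np.c_[d@[c,s],d@[-s,c],W[:,2]]
    k=(abs(T[:,0]+85)<45)&(abs(T[:,1])<105)
    for z in range(15,300,10):
        q=k&(T[:,2]>=z)&(T[:,2]<z+10)
        if q.sum()>3: print(n,z,q.sum(),np.percentile(T[q],[2,50,98],axis=0)[:,:2].round().tolist())
    k&=(T[:,0]<-50)&(T[:,2]>60);print(n,'min z',np.sort(T[k][:,2])[:12].round())
    k=(abs(T[:,0])<45)&(abs(T[:,1])<75)&(T[:,2]>170)&(T[:,2]<190)&(T[:,0]>-35);print('case top',np.percentile(T[k],[1,50,99],axis=0).round().tolist())
```

```text
tool dock mm -85.1 4.8 195.6 yaw err deg 0.02 5.45 [-0.   1.1  0.7]
top min z [290. 305. 311. 312. 312. 312. 312. 312. 312. 312. 312. 313.]
case top [[-28.0, -51.0, 171.0], [-10.0, 5.0, 176.0], [7.0, 57.0, 181.0]]
scene 195 33 [[-95.0, 32.0], [-84.0, 34.0], [-73.0, 36.0]]
scene 205 34 [[-95.0, 34.0], [-85.0, 36.0], [-74.0, 38.0]]
scene 215 9 [[-94.0, 36.0], [-83.0, 37.0], [-75.0, 39.0]]
scene 275 173 [[-118.0, -20.0], [-85.0, 87.0], [-52.0, 90.0]]
scene 285 214 [[-118.0, -21.0], [-94.0, 87.0], [-51.0, 89.0]]
scene 295 207 [[-119.0, 31.0], [-90.0, 92.0], [-51.0, 95.0]]
scene min z [196. 196. 197. 197. 197. 198. 199. 199. 199. 200. 200. 200.]
case top [[-27.0, -53.0, 171.0], [-9.0, 7.0, 176.0], [8.0, 57.0, 180.0]]
```

The tips are at z=196, equal to the reported TCP z, so I'll treat reported z as tip height. I'll lower to 150 mm and push again.

Emit:
{"method": "drive_tool", "body": {"commands": "0 0 0 0 0.02 0.38 0.5; 0 0 0 0 0.02 0.38 0.5; 0 0 0 0.33 0.02 0.38 0.5; 0 0 0 0.38 0.02 0.38 0.5; 0 0 0 0.43 0.02 0.38 0.5; 0 0 0 0.48 0.02 0.38 0.5; 0 0 0 0.53 0.02 0.38 0.5; 0 0 0 0.58 0.02 0.38 0.5; 0 0 0 0.62 0.02 0.38 0.5; 0 0 0 0.66 0.02 0.38 0.5; 0 0 0 0.66 0.02 0.38 0.5"}}

```text
clock: 6.92
eef_pos: [0.419, 0.2808, 0.1485]
tcp_rot: [0.982, 0.189, -0.0, 0.0]
ft_force: [-0.3, 0.3, 0.0]
width: 0.0477
gripper_force: 0.0
```

Run:
```python
from h import *
tool();case()
im,w=cloud('scene');save(cv2.resize(im[180:400,180:480],None,fx=2,fy=2),'s5')
```

```text
tool dock mm -5.2 2.2 148.5 yaw err deg -0.01 6.925 [-0.3  0.3  0. ]
all pct [[-54.0, -68.0, 12.0], [82.0, 12.0, 13.0], [210.0, 64.0, 240.0]]
lid 0
```

View pics/s5.png

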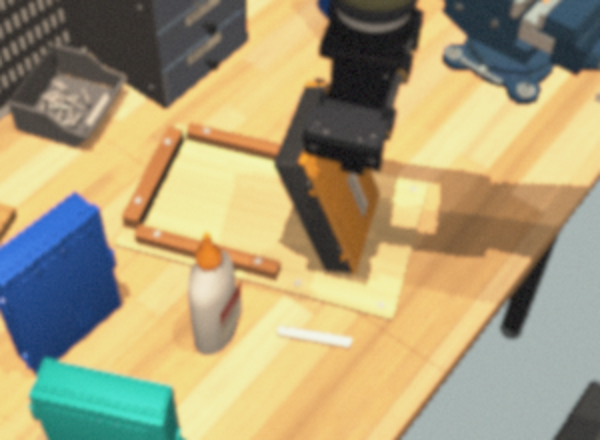

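The case at about (330,180) is leaning well over and is about to fall. I'll nudge it slightly, wait, then back off.

Emit:
{"method": "drive_tool", "body": {"commands": "0 0 0 0.04 0 0 0.5; 0 0 0 0.06 0 0 0.5; 0 0 0 0.06 0 0 0.5; 0 0 0 0.06 0 0 0.5; 0 0 0 0.06 0 0 0.5; 0 0 0 -0.6 0 0 0.5; 0 0 0 -0.6 0 0 0.5"}}

```text
clock: 7.9
eef_pos: [0.3493, 0.2527, 0.1468]
tcp_rot: [0.982, 0.19, -0.002, 0.0]
ft_force: [0.1, 0.7, 0.1]
width: 0.0477
gripper_force: 0.0
```

Run:
```python
from h import *
tool();case()
im,w=cloud('scene');save(cv2.resize(im[180:400,180:480],None,fx=2,fy=2),'s6')
x0,y0,a=np.load('dock.npy');c,s=np.cos(a),np.sin(a)
W=w.reshape(-1,3);d=W[:,:2]-[x0,y0];T=1000*np.c_[d@[c,s],d@[-s,c],W[:,2]]
k=(T[:,0]>-60)&(T[:,0]<213)&(abs(T[:,1])<68)&(T[:,2]>33)&(T[:,2]<55)
print(k.sum(),np.percentile(T[k],[1,50,99],axis=0).round().tolist(),cv2.minAreaRect(T[k][:,:2].astype(np.float32)))
```

```text
tool dock mm -80.3 2.1 146.8 yaw err deg 0.01 7.9 [0.1 0.7 0.1]
all pct [[9.0, -53.0, 34.0], [93.0, 3.0, 41.0], [180.0, 60.0, 47.0]]
lid 3994
((94.68045806884766, 3.2500839233398438), (122.05381774902344, 174.0444793701172), 89.99813079833984) [[9.3, -53.1, 35.1], [98.2, 6.4, 41.3], [179.8, 58.7, 47.5]]
3406 [[10.0, -55.0, 35.0], [93.0, 7.0, 42.0], [181.0, 60.0, 46.0]] ((96.02986145019531, 0.8943595886230469), (126.08541870117188, 175.2618408203125), 89.11229705810547)
```

View pics/s6.png

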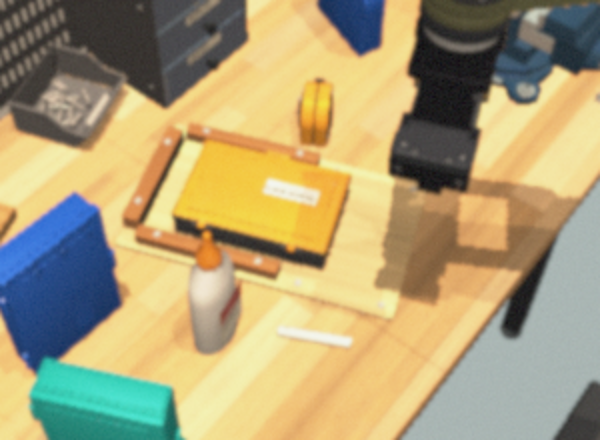

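The case lies flat, lid up, straight between the rails, with x from 9 to 180 mm. Its end is about 35 mm from the stop. I'll lower behind it, spread the fingers a little, and push.

Emit:
{"method": "drive_tool", "body": {"commands": "0 0 0 0 0.0 0.5 0.25; 0 0 0 0 0.0 1 0.25; 0 0 0 0 0.0 1 0.25; 0 0 0 0 0.0 1 0.25"}}

```text
clock: 8.5
eef_pos: [0.3538, 0.2548, 0.0306]
tcp_rot: [0.982, 0.189, 0.001, -0.0]
ft_force: [0.1, -0.6, 0.4]
width: 0.0709
gripper_force: 0.0
```

Emit:
{"method": "drive_tool", "body": {"commands": "0 0 0 0.3 0 0.04 0.25; 0 0 0 0.58 0 0.04 0.25; 0 0 0 0.63 0 0.04 0.25; 0 0 0 0.68 0 0.04 0.25; 0 0 0 0.73 0 0.04 0.25; 0 0 0 0.78 0 0.04 0.25; 0 0 0 0.83 0 0.04 0.25; 0 0 0 0.87 0 0.04 0.25; 0 0 0 0.9 0 0.04 0.25; 0 0 0 0.9 0 0.04 0.25"}}

```text
clock: 9.75
eef_pos: [0.4529, 0.2943, 0.0237]
tcp_rot: [0.982, 0.19, 0.001, -0.0]
ft_force: [-0.4, -1.0, -0.2]
width: 0.0708
gripper_force: 0.0
```

Run:
```python
from h import *
tool();case()
```

```text
tool dock mm 31.4 2.2 23.7 yaw err deg -0.01 9.75 [-0.4 -1.  -0.2]
all pct [[-6.0, -53.0, 35.0], [156.0, 4.0, 42.0], [211.0, 67.0, 210.0]]
lid 2283
((153.70005798339844, 3.0416412353515625), (121.00863647460938, 119.19996643066406), 3.414672374725342) [[112.9, -53.3, 35.3], [163.7, 5.5, 41.4], [211.3, 57.9, 47.5]]
```

Emit:
{"method": "drive_tool", "body": {"commands": "0 0 0 0.015 0 0 0.25; 0 0 0 0.03 0 0 0.25; 0 0 0 0.03 0 0 0.25"}}

```text
clock: 10.18
eef_pos: [0.4557, 0.2955, 0.0237]
tcp_rot: [0.982, 0.19, 0.0, -0.0]
ft_force: [-1.9, -0.6, 0.1]
width: 0.0713
gripper_force: 0.6
```

Emit:
{"method": "drive_tool", "body": {"commands": "0 0 0 0.01 0 0 0.25; 0 0 0 0.02 0 0 0.25; 0 0 0 0.02 0 0 0.25"}}

```text
clock: 10.55
eef_pos: [0.4573, 0.2961, 0.0237]
tcp_rot: [0.982, 0.189, -0.001, 0.0]
ft_force: [-4.3, -1.7, 4.9]
width: 0.0714
gripper_force: 2.6
```

Emit:
{"method": "drive_tool", "body": {"commands": "0 0 0 0.01 0 0 0.25; 0 0 0 0.01 0 0 0.25"}}

```text
clock: 10.8
eef_pos: [0.4573, 0.2961, 0.0237]
tcp_rot: [0.982, 0.19, -0.002, 0.001]
ft_force: [-9.2, -3.5, 7.6]
width: 0.0713
gripper_force: 4.7
```

Emit:
{"method": "drive_tool", "body": {"commands": "0 0 0 -0.04 0 0 0.25; 0 0 0 -0.6 0 0 0.25; 0 0 0 -0.6 0 0 0.25; 0 0 0 -0.6 0 -1 0.25; 0 0 0 -0.6 0 -1 0.25; 0 0 0 -0.6 0 -1 0.25"}}

```text
clock: 11.55
eef_pos: [0.397, 0.2725, 0.1511]
tcp_rot: [0.982, 0.189, 0.008, -0.002]
ft_force: [-0.0, 0.4, -0.3]
width: 0.0713
gripper_force: 0.0
```

Run:
```python
from h import *
tool();im=case();save(cv2.resize(im[150:370,200:500],None,fx=2,fy=2),'t7')
x0,y0,a=np.load('dock.npy');c,s=np.cos(a),np.sin(a)
# far/near edge slope of case by y-bin
W=cloud('top')[1].reshape(-1,3);d=W[:,:2]-[x0,y0];T=1000*np.c_[d@[c,s],d@[-s,c],W[:,2]]
k=(T[:,0]>0)&(T[:,0]<235)&(T[:,2]>34)&(T[:,2]<55)
for y in range(-50,60,20):
    q=T[k&(abs(T[:,1]-y)<6)];print(y,np.percentile(q[:,0],[1,99]).round(1),np.median(q[:,2]).round(1))
```

```text
tool dock mm -28.6 2.7 151.1 yaw err deg -0.01 11.55 [-0.   0.4 -0.3]
all pct [[50.0, -54.0, 35.0], [130.0, 4.0, 41.0], [210.0, 60.0, 48.0]]
lid 3651
((128.93002319335938, 2.7965621948242188), (166.10791015625, 121.67059326171875), 0.1373177021741867) [[50.5, -53.4, 35.1], [135.4, 7.4, 41.5], [210.6, 58.9, 47.8]]
-50 [ 56.8 215.1] 40.6
-30 [ 54. 216.] 41.5
-10 [ 52.5 216.4] 42.1
10 [ 50.6 215.9] 41.7
30 [ 48.3 215.4] 41.8
50 [ 46.1 216.3] 41.0
```

View pics/t7.png

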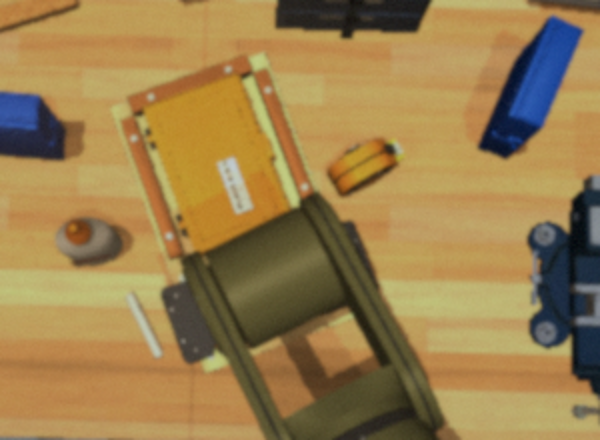

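The picture shows the case at about (215,160) lying lid up. Its far end is flush against the stop: x is 215 to 216 mm all the way across (the near edge is partly hidden by the arm). The bystanders haven't moved and the tool is clear.

```bash
python3 -c "
from bench import arm
print(arm.sign_off())"
```

```text
the job is handed in; nothing more can be done
None
```

I tipped the case with a push near its top; it fell lid up between the rails, and I pushed it flat until its far end sat squarely against the stop (first push passed over its top without touching it). The other things stayed where they were, and I handed the job in at about 12 s.

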